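# Interleave and stack painted panels in a pressing case

## Task

Slide the blue separator board off the feed ledge into the wooden case so that it drops flat on the red painted panel, then set the green panel, painted face up and without dropping it, centred and square on the separator directly above the red one. Then close the lid gently until it is fully shut; leave the jar, the bottle and the tape roll alone.

Things in the scene. Friction and masses are not known exactly. Their poses are not given: they have to be found in the camera images.
- case: Fixed wooden pressing case. Origin: on the table, under the centre of its stacking bay; +x points from the feed ledge into the bay (roughly away from the robot), +y to the hinge side (robot's left), z up. Bay: x -55 to +55, y -98 to +98 mm, floor 12 mm above the table. Side walls 10 mm thick (x -55 to +63 mm) rise to 65 mm; the far stop (x +55 to +63 mm) rises to only 44 mm.
- ledge (a point): Centre of the case's flat feed ledge, on its top surface, 36 mm above the table, at the case's x -120, y 0 mm; axes as the case's. The ledge spans the case's x -185 to -55, y -116 to +116 mm, with no walls around it and none between it and the bay.
- lower_panel: Red painted wooden panel with orange and yellow discs, 64 mm (its x) by 150 mm (its y), 22 mm thick, 0.1 to 0.2 kg, loose. Origin: centre of its underside, z up. It already lies on the bay's floor, about centred, long side along the case's y; its top is 34 mm above the table.
- separator: Plain blue rigid board, 100 mm (its x) by 170 mm (its y), 6 mm thick, about 0.09 kg. Origin: centre of its underside, z up. Starts on the feed ledge, a little askew and off to one side, too wide to grip flat. Belongs flat on the red panel in the bay, clear of the ledge, underside 34 mm above the table (2 mm below the ledge). The bay is 110 by 196 mm: it must go in fairly square.
- upper_panel: Green painted wooden panel with white and red discs, 64 mm (its x) by 150 mm (its y), 22 mm thick, 0.1 to 0.2 kg, loose. Origin: centre of its underside, z up to the painted face. Starts on the table to the robot's right; can be gripped across its 64 mm. On the separator its underside is 40 mm above the table, long side along the case's y, either end left, top 3 mm below the closed lid.
- lid (a joint): Plywood lid's hinge angle, rad: 0 is shut (level on the side walls), 1.57 upright, 2.1 fully open, leaning outward to the robot's left of the case. Starts at 1.65 to 2.0. A stiff hinge (0.45 N m of friction; the lid weighs 0.25 kg) holds it wherever it is left, so it must be pushed over and all the way down.
- lid_hinge (a point): Point on the lid's hinge line, at the case's (x 0, y +112 mm, z 65 mm); the hinge line runs along the case's x. The lid is a board 118 mm along the hinge (case x -55 to +63 mm), 222 mm from hinge to free edge, 10 mm thick, its underside on the hinge line.
- lid_edge (a point): Middle of the yellow strip along the lid's free edge, on its outer face (the top when shut), 212 mm from the hinge line; the strip is 16 mm wide and stands 6 mm above the board.
- paint_bottle: Bystander: paint bottle, 52 mm diameter, 140 mm tall, upright. Origin: centre of its underside. Leave alone.
- gesso_jar: Bystander: white jar, 72 mm diameter, 80 mm tall, upright. Origin: centre of its underside. Leave alone.
- tape_roll: Bystander: cardboard tape roll lying flat, 90 mm diameter, 26 mm tall. Origin: centre of its underside. Leave alone.
There are look-alikes about, which are no part of the job. There is more than one size of the separator; the one meant has the size given above. Leave any purple look-alike of the upper_panel alone.

How it is judged:
By the outcome, as a careful person would: the job done as asked, in the order asked, and still so for the second after the job is handed in, with the robot touching nothing.
It also fails if it takes over 72 s, if anything falls off the work surface, if the arm or the gripper's body presses on something with over 40 N, if the wrist force passes 120 N, or if a joint passes its speed limit or range.

## Robot

A 6-joint arm with a two-finger parallel gripper is mounted at the origin on the work surface. World frame = base frame: x ahead of the robot, y to its left, z up, the work surface at z = 0. Lengths are in m, angles in rad, forces in N, time in s.
With the tool pointing down it reaches from about 0.275 to 0.85 m from the base axis. Payload 5.2 kg.
Tool frame: the origin (TCP) lies at the very end of the fingers, on their centre line; the grasp point (between the pads) lies 19 mm behind it (r.tcp_to_grasp is the z of the grasp point in the tool frame, in m); z points along the fingers, y is the line along which they close (so a half turn about z gives the same grasp; the last joint's range is limited). The gripper opens to 85 mm and grips with 20 to 120 N. Pads are 22 mm wide; open, the fingers measure 114 mm over their backs; the gripper's body (76 mm by 85 mm) begins 54 mm behind the grasp point. The pads swing forward as they close: fully open they stand 13 mm farther back than shut.
Start: joints at [-1.407, 0.259, 1.535, -0, 1.348, -0.203], TCP at [0.197, -0.513, 0.231] pointing down, gripper open.
Joint ranges: [-3.14, 3.14], [-0.91, 2.08], [0.19, 2.58], [-1.22, 4.36], [0.22, 2.71], [-3.12, 3.12]. Speed limits (rad/s): [2.57, 2.57, 3.14, 3.14, 3.14, 3.14].

## Interface

Orientations are given as a unit quaternion [x, y, z, w].
In Python, from station import r, viewer, workorder gives the robot as it stands.
- The arm moves only by the tool move_arm, never from a script. Its argument "motion" is one flat list of numbers, 6 for each row, row after row: the shift along the tool's x, y, z normalised to -1 to 1, where 1 is 0.3 m, then the turn, a rotation vector about the tool's x, y, z normalised to -1 to 1, where 1 is 60 degrees. A call has 1 to 20 rows; each row is the pose to reach, as a shift and turn from the pose commanded when the call began, along the tool's axes at that moment; what a row does not reach only later rows make up. A row lasts 1/12 s, in which the tool goes at most 41.7 mm and 7.16 degrees, less where a joint would pass 70% of its speed; a pose out of reach is approached as far as the arm can. A call with a number of a shift or a turn outside -1 to 1 is refused whole. A call with a gripper value outside its range is refused whole. "grip" is the finger opening in mm, from 0 to 85.4, set as the call begins (left out, the last holds). The fingers move at their own pace and stop on an object; "grip_force" is the grip in N (left out, the last holds). Time passes only in rows, so rows that repeat a pose let the fingers close. It gives the time, the measured TCP pose, the force, the opening and the grip force at its end, in the units of the state.
- r.state(): the state, without advancing time (a new reading comes with each control period).
- viewer.get_image(name): name is "scene" or "top" or "wrist"; returns a dict with "img" (420x560x3 uint8, blue, green, red), "z_map" (420x560 float32, m along the optical axis (not along the pixel's ray), 0 where there is no reading), "intrinsics" (3x3 intrinsics, pixels), "pose" (4x4, takes a point from camera to world coordinates); the wrist camera has in their place "hand_eye" (4x4, takes a point from camera to tool coordinates, whose origin is the TCP and whose axes are the flange's). Camera axes: x right, y up, looking along -z (the intrinsics and any distortion apply to the point x, -y, -z); pixel columns grow to the right and rows downward; lengths in m; the calibration is good to about 2 mm. A picture is of the moment at which its call begins: read the wrist's pose just before it.
- workorder.hand_in(): hands the job in; it is judged then, once.
The state is a dict: "time": time; "joint_positions": joint angles; "qd": joint speeds; "joint_torque": joint torques, N m; "ee_pos": TCP position; "tcp_rot": TCP orientation; "wrist_force": force on the tool from outside, world axes, zero at the start; "torque": the same for the moment, N m; "opening": finger opening in m; "finger_force": force on a finger pad.
Only numpy, scipy, OpenCV 4.12 (cv2) and the standard library are available. Lean on these libraries where they do the work, as an engineer would, in place of code of your own. Each camera call takes 0.05 s, during which the arm holds its last target. There are 200 camera calls.

## Working session

There is one attempt and no reset: what is moved stays moved. The work goes in short steps, Python scripts to look and compute and a tool call to move; the robot and the scene stay as the last step left them, time stands still between calls to the robot, and variables do not carry over. Pictures are saved under pics/ and viewed, at most 10 in all, crops included, and the job is handed in when it is done.

Besides the shell and the picture viewer there is one more tool, called after "Emit:" as name(argument=value, ...), one argument or row to a line, values as JSON. move_arm: Moves the arm, as the interface text tells. Its arguments: {"type":"object","properties":{"motion":{"type":"array"},"grip":{"type":"number"},"grip_force":{"type":"number"}},"required":["motion"]}

```bash
mkdir -p pics; ls
python3 - <<'E'
from station import r, viewer
import cv2,numpy as np
print(r.state()); print(r.tcp_to_grasp)
a=viewer.get_image("scene");b=viewer.get_image("top")
for n,v in(("scene",a),("top",b)):
    cv2.imwrite(f"pics/{n}0.png",v["img"]); np.savez(f"pics/{n}0.npz",**v)
    print(n,v["intrinsics"],v["pose"],[k for k in v])
E
```

```text
pics
{'time': 0.0, 'joint_positions': array([-1.40677934e+00,  2.59399873e-01,  1.53608003e+00, -2.44284110e-05,
        1.34800326e+00, -2.02833898e-01]), 'qd': array([ 1.08977351e-04, -1.46526518e-03,  1.04764974e-03, -4.65240248e-05,
       -7.96988712e-04,  7.88051924e-04]), 'joint_torque': array([-6.39782156e-04, -4.46031117e+01, -2.90572625e+01, -4.38097311e-05,
        1.15360989e-02,  2.85868566e-05]), 'ee_pos': array([ 0.19718118, -0.51287354,  0.23044531]), 'tcp_rot': array([ 9.83223733e-01,  1.82401200e-01,  6.43729033e-06, -9.45309317e-04]), 'wrist_force': array([-0.05877588,  0.39922868,  0.04633966]), 'torque': array([-0.00086753, -0.0065057 ,  0.10122966]), 'finger_force': 0.0, 'opening': 0.08545128074962914}
-0.0187
scene [[536.39082424   0.         288.65652707]
 [  0.         536.39082424 215.04849679]
 [  0.           0.           1.        ]] [[-0.5465267  -0.66601656  0.50767165  1.44560014]
 [ 0.83739528 -0.44100967  0.32292355  0.46747999]
 [ 0.00881567  0.60160819  0.79874268  1.52407855]
 [ 0.          0.          0.          1.        ]] ['img', 'z_map', 'intrinsics', 'pose']
top [[506.40510231   0.         276.49715307]
 [  0.         506.40510231 203.72009495]
 [  0.           0.           1.        ]] [[-1.01608409e-02  9.97174157e-01 -7.44342509e-02  4.32545861e-01]
 [-9.99947877e-01 -1.00582181e-02  1.75344187e-03 -9.77111064e-02]
 [ 9.99810989e-04  7.44481876e-02  9.97224382e-01  1.64856114e+00]
 [ 0.00000000e+00  0.00000000e+00  0.00000000e+00  1.00000000e+00]] ['img', 'z_map', 'intrinsics', 'pose']
```

View pics/top0.png

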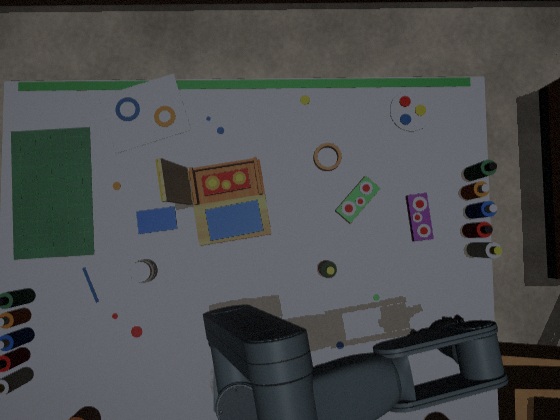

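View pics/scene0.png

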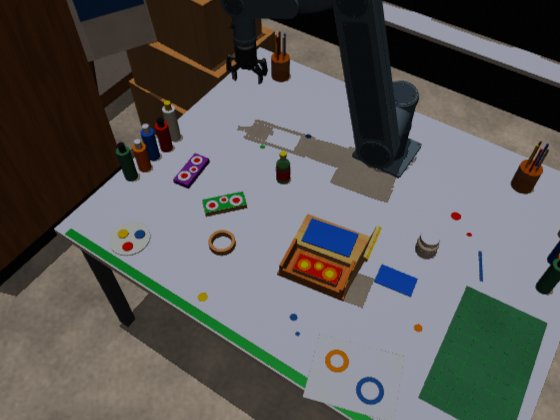

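Top view: the separator is on the ledge at (234,220), the red panel in the bay at (225,182), the lid at (173,183), the green panel at (357,200) and the purple look-alike at (419,217). The bottle is at (327,269), the tape at (327,157) and the jar at (146,271). The small blue board at (157,220) is the decoy. The scene view agrees, with the green panel at (225,203) and the separator at (330,237).

```bash
cat > h.py <<'E'
import numpy as np,cv2
from scipy.spatial.transform import Rotation as R
from station import r,viewer
def grab(name):
    s=r.state(); v=viewer.get_image(name)
    if name=="wrist":
        T=np.eye(4);T[:3,:3]=R.from_quat(s["tcp_rot"]).as_matrix();T[:3,3]=s["ee_pos"]
        v["pose"]=T@v["hand_eye"]
    return v
def rays(v,uv):
    K=v["intrinsics"];uv=np.asarray(uv,float).reshape(-1,2)
    d=np.c_[(uv[:,0]-K[0,2])/K[0,0],-(uv[:,1]-K[1,2])/K[1,1],-np.ones(len(uv))]
    return v["pose"][:3,3],d@v["pose"][:3,:3].T
def onplane(v,uv,z):
    o,d=rays(v,uv);return o+d*((z-o[2])/d[:,2])[:,None]
def tri(va,ua,vb,ub):
    (o1,d1),(o2,d2)=rays(va,ua),rays(vb,ub);out=[]
    for a,b in zip(d1,d2):
        t=np.linalg.lstsq(np.c_[a,-b],o2-o1,rcond=None)[0]
        out.append((o1+a*t[0]+o2+b*t[1])/2)
    return np.array(out)
def mask(v,lo,hi):
    m=cv2.inRange(cv2.cvtColor(v["img"],cv2.COLOR_BGR2HSV),np.array(lo),np.array(hi))
    return m
BLUE=((105,120,60),(125,255,255));GREEN=((40,90,60),(85,255,255));RED1=((0,150,60),(6,255,255));YEL=((22,120,80),(34,255,255))
def blobs(v,c,amin=60):
    m=cv2.morphologyEx(mask(v,*c),cv2.MORPH_CLOSE,np.ones((3,3)))
    cs,_=cv2.findContours(m,cv2.RETR_EXTERNAL,cv2.CHAIN_APPROX_NONE)
    return sorted([c[:,0] for c in cs if cv2.contourArea(c)>amin],key=len,reverse=True)
def rect(v,c,z):
    p=onplane(v,cv2.convexHull(c)[:,0],z)[:,:2]*1000
    (x,y),(w,h),a=cv2.minAreaRect(p.astype(np.float32))
    if w>h: w,h,a=h,w,a-90   # h long; angle of short axis
    return np.round([x,y,w,h,(a+90)%180-90],1)
E
python3 - <<'E'
from h import *
for n in("top","scene"):
    v=dict(np.load(f"pics/{n}0.npz"))
    for nm,c,z in(("B",BLUE,.042),("G",GREEN,.022),("R",RED1,.034),("Y",YEL,.2)):
        for b in blobs(v,c):
            ctr=b.mean(0); p=np.median(v["z_map"][tuple(b.T[::-1])])
            i=b.mean(0).round().astype(int);o,d=rays(v,[i]);P=o+d[0]*v["z_map"][i[1],i[0]]
            print(n,nm,i,rect(v,b,z),P.round(3))
E
```

```text
top B [234 220] [502.3  35.9  96.9 166.9  10.3] [0.502 0.035 0.038]
top B [156 220] [505.4 281.6  69.8 121.7   7.2] [0.506 0.29  0.009]
top B [127 109] [863.7 378.5  71.   72.4 -89.4] [ 0.878  0.395 -0.012]
top B [  6 342] [127.6 745.1  40.5  46.5 -88.3] [0.149 0.692 0.147]
top B [487 209] [ 530.2 -771.3   42.4   47.9  -79.8] [ 0.522 -0.725  0.149]
top B [405 119] [ 8.237e+02 -5.175e+02  2.950e+01  3.230e+01 -6.000e-01] [ 0.831 -0.527  0.006]
top G [323  83] [ 9.494e+02 -2.576e+02  2.860e+01  9.584e+02  1.000e-01] [ 0.955 -0.259  0.004]
top G [ 51 193] [597.8 624.  254.6 410.  -87.1] [0.598 0.635 0.002]
top G [80 85] [949.2 534.6  27.1 416.1   0. ] [0.955 0.545 0.008]
top G [356 201] [ 567.5 -362.4   60.7  145.6   48.6] [ 0.56  -0.357  0.02 ]
top R [222 182] [626.6  63.6  62.1 147.7   9.8] [0.625 0.073 0.034]
top R [483 229] [ 465.1 -759.8   43.7   45.7   80.5] [ 0.463 -0.714  0.142]
top R [136 332] [155.  343.6  27.6  31.3 -14.4] [0.149 0.352 0.005]
top R [405 101] [ 881.8 -519.5   29.2   29.9   88.4] [ 0.889 -0.527  0.013]
top Y [212 183] [603.1  85.4  26.7  32.5  44.8] [0.621 0.10
[... 161 characters left out ...]
000e-01] [ 0.86  -0.577  0.007]
scene B [330 237] [505.5  33.   98.3 168.6  10.7] [0.504 0.035 0.042]
scene B [396 280] [531.8 292.   71.5 122.3   7.2] [0.51  0.29  0.007]
scene B [370 390] [889.1 388.2  72.7  75.4  33.3] [0.874 0.388 0.002]
scene G [187 307] [ 9.639e+02 -2.524e+02  2.930e+01  9.622e+02  1.000e-01] [ 0.958 -0.215  0.004]
scene G [484 360] [614.  627.8 254.3 413.6 -87.1] [0.611 0.628 0.005]
scene G [224 202] [ 568.9 -364.5   63.6  147.6   48.2] [ 0.565 -0.368  0.014]
scene G [352 414] [969.4 379.3  21.4 110.3  17.3] [ 0.959  0.377 -0.003]
scene R [317 268] [628.   60.9  63.4 149.2   9.9] [0.631 0.061 0.04 ]
scene Y [372 243] [551.3 194.   17.7 125.4 -81.4] [0.609 0.213 0.282]
```

```bash
cat >> h.py <<'E'
def down(phi):  # tool pointing down, tool x at world angle phi (deg)
    return R.from_euler("z",phi,degrees=True)*R.from_quat([1,0,0,0])
def plan(*tgts):  # each (x,y,z mm, phi); numbers for move rows from the present pose
    s=r.state();R0=R.from_quat(s["tcp_rot"])
    for x,y,z,phi in tgts:
        d=R0.inv().apply(np.array([x,y,z])/1000-s["ee_pos"])
        w=(R0.inv()*down(phi)).as_rotvec()
        print("dist %.0fmm"%(1000*np.linalg.norm(d)),"row",np.round(d/.3,4),np.round(w/(np.pi/3),4),"deg %.0f"%np.degrees(np.linalg.norm(w)))
E
python3 - <<'E'
from h import *
plan((350,-230,300,10),(510,40,330,10))
E
```

```text
dist 329mm row [ 0.8137 -0.6981 -0.2301] [-0.0016 -0.0002  0.1836] deg 11
dist 643mm row [ 1.6344 -1.3471 -0.3287] [-0.0016 -0.0002  0.1836] deg 11
```

Emit:
move_arm(
  motion=[0.81,-0.7,-0.23,0,0,0.18,0.81,-0.7,-0.23,0,0,0.18,0.81,-0.7,-0.23,0,0,0.18,0.81,-0.7,-0.23,0,0,0.18,0.81,-0.7,-0.23,0,0,0.18,0.81,-0.7,-0.23,0,0,0.18,0.81,-0.7,-0.23,0,0,0.18,0.81,-0.7,-0.23,0,0,0.18,0.81,-0.7,-0.23,0,0,0.18],
)

```text
time: 0.85
ee_pos: [0.3511, -0.2251, 0.3019]
tcp_rot: [0.996, 0.092, 0.002, -0.0]
wrist_force: [-0.4, -1.0, 0.3]
opening: 0.0852
finger_force: 0.0
```

Emit:
move_arm(
  motion=[0.68,-0.79,-0.1,0,0,0,0.68,-0.79,-0.1,0,0,0,0.68,-0.79,-0.1,0,0,0,0.68,-0.79,-0.1,0,0,0,0.68,-0.79,-0.1,0,0,0,0.68,-0.79,-0.1,0,0,0,0.68,-0.79,-0.1,0,0,0,0.68,-0.79,-0.1,0,0,0,0.68,-0.79,-0.1,0,0,0,0.68,-0.79,-0.1,0,0,0],
)

```text
time: 1.68
ee_pos: [0.5076, 0.0399, 0.3295]
tcp_rot: [0.996, 0.09, -0.001, 0.0]
wrist_force: [0.3, -0.9, -0.7]
opening: 0.0852
finger_force: 0.0
```

Run:
```python
from h import *
v=grab("wrist");cv2.imwrite("pics/w1.png",v["img"]);np.savez("pics/w1.npz",**v)
print(v["hand_eye"].round(4),v["intrinsics"].round(1)); s=r.state();print(s["time"],s["ee_pos"])
for nm,c,z in(("B",BLUE,.042),("R",RED1,.034)):
    for b in blobs(v,c,300): print(nm,b.mean(0).round(),b.min(0),b.max(0),rect(v,b,z))
```

```text
[[-5.000e-04  9.525e-01  3.044e-01  7.790e-02]
 [ 1.000e+00  7.000e-04 -4.000e-04  2.500e-03]
 [-6.000e-04  3.044e-01 -9.525e-01 -1.425e-01]
 [ 0.000e+00  0.000e+00  0.000e+00  1.000e+00]] [[308.6   0.  281.4]
 [  0.  308.6 208.9]
 [  0.    0.    1. ]]
1.7333 [0.50723028 0.03892094 0.32955298]
B [286. 171.] [224 138] [347 206] [502.2  30.4  97.  168.   10.3]
B [119. 142.] [ 74 124] [160 161] [505.4 264.6  50.1 114.9   7. ]
R [282.  75.] [225  50] [340 102] [625.8  57.4  61.8 147.6   9.8]
```

View pics/w1.png

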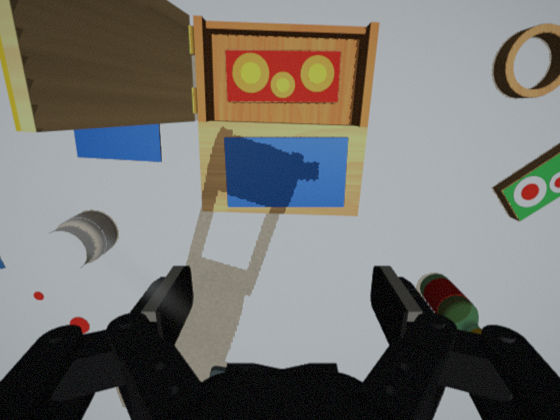

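The wrist view shows the case and ledge (ledge corners (202,212), (357,215)), the separator around (286,171), the red panel around (282,75), and the open lid at the upper left. I'll take a settled picture and fit the ledge edges.

```bash
cat >> h.py <<'E'
def fit(v,uv,z):
    p=onplane(v,uv,z)[:,:2].astype(np.float32)*1000
    l=cv2.fitLine(p,cv2.DIST_HUBER,0,.01,.01).ravel();return l[2:],l[:2]
def ang(d): return (np.degrees(np.arctan2(d[1],d[0]))+90)%180-90
E
python3 - <<'E'
from h import *
v=grab("wrist");np.savez("pics/w2.npz",**v)
print(r.state()["ee_pos"])
for nm,c,z in(("B",BLUE,.042),("R",RED1,.034)):
    for b in blobs(v,c,300): print(nm,rect(v,b,z))
hsv=cv2.cvtColor(v["img"],cv2.COLOR_BGR2HSV);S=hsv[...,1]
print("table S",np.median(S[330:,300:340]),"sat row170",S[170,195:225],S[170,345:372],"col 330",S[200:225,330])
m=cv2.morphologyEx((S>75).astype(np.uint8),cv2.MORPH_OPEN,np.ones((3,3)))
n,lab=cv2.connectedComponents(m);m=lab==lab[170,355]
rows=np.arange(138,206)
R_=[(np.where(m[y,300:420])[0].max()+300.5,y) for y in rows]
L_=[(np.where(m[y,190:260])[0].min()+189.5,y) for y in rows]
B_=[(x,np.where(m[190:235,x])[0].max()+190.5) for x in range(300,350)]
P={}
for n,u in(("R",R_),("L",L_),("B",B_)):
    p,d=fit(v,u,.036);P[n]=(p,d);print(n,p.round(1),ang(d).round(2))
def cross(a,b):
    t=np.linalg.solve(np.c_[a[1],-b[1]],b[0]-a[0]);return a[0]+a[1]*t[0]
a,b=cross(P["R"],P["B"]),cross(P["L"],P["B"]);print(a,b,np.linalg.norm(a-b))
# walls' top outline, far edge of mask
T_=[(x,np.where(m[5:60,x])[0].min()+4.5) for x in range(225,350)]
p,d=fit(v,T_,.044);print("far stop",p,ang(d))
E
```

```text
[0.50704209 0.03833943 0.32971121]
B [502.9  30.6  96.8 168.2  10.2]
B [502.7 264.1  48.4 116.4  10.2]
R [625.8  57.5  61.6 148.   10.2]
table S 44.5 sat row170 [ 13  14  13  10  29  85  94  91  92  89  94 112 121 118 120 120 120 119
 126 124 121 124 115 123 123 124 127 117 125  90] [52 87 94 89 87 92 89 93 85 88 87 89 85 89 89 91 74 15 11 13 13 11 11 13
 13 11 13] col 330 [173 170 169 170 173 161  41  97 110 109 111 104 104 103  60   4  14  11
  11  13  10  11  13  11  11]
R [520.9 -76.4] 9.32
L [480.6 149.9] 8.46
B [450.1 -36.9] -81.47
[457.59116  -86.797676] [423.35242 141.37878] 230.73099
far stop [685.2263  59.9787] -81.43061
```

```bash
cat >> h.py <<'E'
C=np.array([624.,58.]);TH=8.6
def cw(x,y):
    c,s=np.cos(np.radians(TH)),np.sin(np.radians(TH));return C+[c*x-s*y,s*x+c*y]
def wc(p):
    c,s=np.cos(np.radians(TH)),np.sin(np.radians(TH));d=np.asarray(p)[...,:2]-C;return np.stack([c*d[...,0]+s*d[...,1],-s*d[...,0]+c*d[...,1]],-1)
E
python3 - <<'E'
from h import *
plan((*cw(-202,-6),120,TH),(*cw(-202,-6),26,TH),(*cw(-182,-6),26,TH))
E
```

```text
dist 226mm row [-0.2773  0.0056  0.6995] [0.0003 0.0014 0.0266] deg 2
dist 315mm row [-0.2768  0.0055  1.0128] [0.0003 0.0014 0.0266] deg 2
dist 310mm row [-0.2102  0.0074  1.0127] [0.0003 0.0014 0.0266] deg 2
```

Emit:
move_arm(
  motion=[-0.277,0.006,0.7,0,0,0.027,-0.277,0.006,0.7,0,0,0.027,-0.277,0.006,0.7,0,0,0.027,-0.277,0.006,0.7,0,0,0.027,-0.277,0.006,0.7,0,0,0.027,-0.277,0.006,0.7,0,0,0.027,-0.277,0.006,0.8,0,0,0.027,-0.277,0.006,0.88,0,0,0.027,-0.277,0.006,0.94,0,0,0.027,-0.277,0.006,0.97,0,0,0.027,-0.277,0.006,1,0,0,0.027,-0.277,0.006,1,0,0,0.027,-0.277,0.006,1,0,0,0.027],
  grip=85,
)

```text
time: 2.87
ee_pos: [0.4263, 0.0222, 0.0307]
tcp_rot: [0.997, 0.075, 0.0, 0.0]
wrist_force: [0.1, 0.0, 0.6]
opening: 0.085
finger_force: 0.0
```

Run:
```python
from h import *
v=grab("wrist");cv2.imwrite("pics/w3.png",v["img"]);np.savez("pics/w3.npz",**v)
s=r.state();print(s["time"],s["ee_pos"],wc(s["ee_pos"]*1000),s["wrist_force"])
for b in blobs(v,BLUE,2000): print(rect(v,b,.042),b.min(0),b.max(0))
plan((*cw(-202,-6),25.5,TH),(*cw(-186,-6),25.5,TH))
```

```text
2.9167 [0.4267087  0.02224391 0.03103919] [-200.41983319   -5.85204277] [ 0.4802083   0.78028409 -0.29874691]
[499.   30.1  92.1 168.5  10.4] [49  0] [508 232]
dist 6mm row [-0.0053  0.0005  0.0185] [ 0.0005 -0.0012 -0.0005] deg 0
dist 15mm row [0.048  0.0005 0.0185] [ 0.0005 -0.0012 -0.0005] deg 0
```

View pics/w3.png

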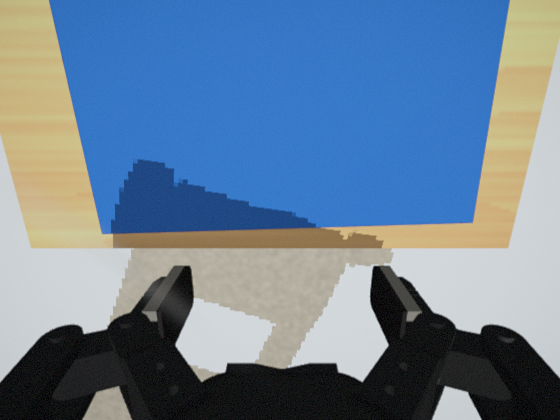

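The wrist picture shows the near ledge edge level at row 247, so the yaw matches the case. The separator's rear corners are at (102,234) and (474,222), and the fingers are centred at column 281 behind the ledge. I'll lower and approach slowly.

Emit:
move_arm(
  motion=[0,0,0.018,0,0,0,0,0,0.018,0,0,0,0.01,0,0.018,0,0,0,0.018,0,0.018,0,0,0,0.025,0,0.018,0,0,0,0.025,0,0.018,0,0,0],
)

```text
time: 3.42
ee_pos: [0.4344, 0.0238, 0.0252]
tcp_rot: [0.997, 0.075, 0.001, 0.0]
wrist_force: [-0.0, 0.7, 0.4]
opening: 0.0849
finger_force: 0.0
```

Emit:
move_arm(
  motion=[0.018,0,0,0,0,0,0.036,0,0,0,0,0,0.054,0,0,0,0,0,0.072,-0.001,0,0,0,0,0.09,-0.002,0,0,0,0,0.108,-0.003,0,0,0,0,0.126,-0.004,0,0,0,0,0.144,-0.006,0,0,0,0,0.162,-0.007,0,0,0,0,0.18,-0.008,0,0,0,0,0.198,-0.009,0,0,0,0,0.216,-0.01,0,0,0,0,0.234,-0.012,0,0,0,0,0.252,-0.013,0,0,0,0,0.27,-0.015,0,0,0,0,0.288,-0.016,0,0,0,0,0.306,-0.018,0,0,0,0,0.324,-0.02,0,0,0,0,0.335,-0.021,0,0,0,0,0.335,-0.021,0,0,0,0],
)

```text
time: 5.08
ee_pos: [0.5329, 0.0451, 0.025]
tcp_rot: [0.997, 0.075, 0.0, 0.0]
wrist_force: [-0.1, 0.0, -0.3]
opening: 0.085
finger_force: 0.0
```

Run:
```python
from h import *
v=grab("wrist");cv2.imwrite("pics/w4.png",v["img"]);np.savez("pics/w4.npz",**v)
s=r.state();print(s["time"],s["ee_pos"],wc(s["ee_pos"]*1000),s["wrist_force"])
for b in blobs(v,BLUE,2000): print(rect(v,b,.042),b.min(0),b.max(0))
```

```text
5.1333 [0.53237467 0.04514993 0.02488642] [-92.51666786   0.99563635] [ 0.30778127 -0.1296276   1.24877853]
[594.   48.9  98.6 168.8   8.6] [57 15] [521 264]
```

View pics/w4.png

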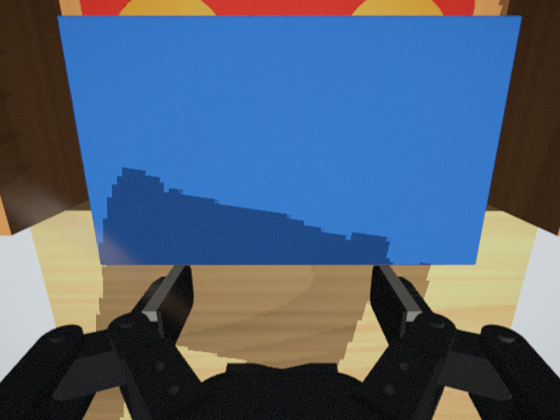

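The separator is square, with its rear edge at row 264 from (100) to (477), and it is entering between the walls about 2 mm right of the case centre. I'll push it the remaining distance.

Emit:
move_arm(
  motion=[0.015,-0.001,0,0,0,0,0.03,-0.003,0,0,0,0,0.045,-0.004,0,0,0,0,0.06,-0.006,0,0,0,0,0.075,-0.008,0,0,0,0,0.088,-0.01,0,0,0,0,0.096,-0.01,0,0,0,0,0.1,-0.01,0,0,0,0,0.1,-0.01,0,0,0,0],
)

```text
time: 5.88
ee_pos: [0.5614, 0.0526, 0.0249]
tcp_rot: [0.997, 0.075, 0.0, -0.0]
wrist_force: [0.9, 0.1, -0.0]
opening: 0.085
finger_force: 0.0
```

Run:
```python
from h import *
v=grab("wrist");cv2.imwrite("pics/w5.png",v["img"]);np.savez("pics/w5.npz",**v)
s=r.state();print(s["time"],s["ee_pos"],wc(s["ee_pos"]*1000),s["wrist_force"])
for b in blobs(v,BLUE,2000): print(rect(v,b,.040),b.min(0),b.max(0))
```

```text
5.9333 [0.56124788 0.05253549 0.02489973] [-62.86370012   3.98059282] [1.10979692 0.26093089 0.35538965]
[621.5  55.5  98.5 168.3   8.6] [60 20] [522 264]
```

View pics/w5.png

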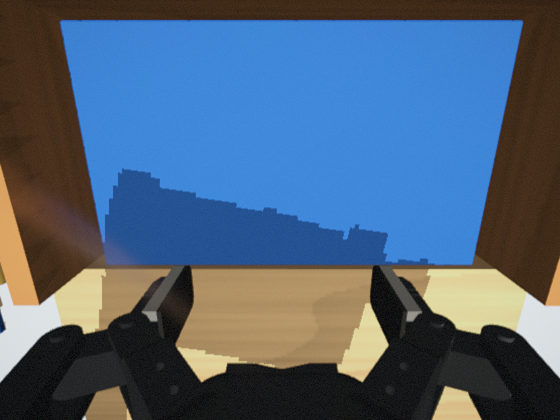

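The picture shows the separator inside the bay between both walls, with a thin dark gap to the ledge at row 266. I'll nudge it 2 mm further, back off and lift.

Emit:
move_arm(
  motion=[0.005,0,0,0,0,0,0.008,0,0,0,0,0,0.008,0,0,0,0,0,-0.01,0,0,0,0,0,-0.01,0,-0.05,0,0,0,-0.05,0,-0.9,0,0,0,-0.05,0,-0.9,0,0,0,-0.05,0,-0.9,0,0,0,-0.05,0,-0.9,0,0,0,-0.05,0,-0.9,0,0,0,-0.05,0,-0.9,0,0,0,-0.05,0,-0.9,0,0,0,-0.05,0,-0.9,0,0,0,-0.05,0,-0.9,0,0,0,-0.05,0,-0.9,0,0,0],
)

```text
time: 7.18
ee_pos: [0.5451, 0.0503, 0.2928]
tcp_rot: [0.997, 0.075, -0.002, -0.0]
wrist_force: [-0.9, -0.7, 0.2]
opening: 0.0849
finger_force: 0.0
```

Run:
```python
from h import *
v=grab("wrist");v=grab("wrist");np.savez("pics/w6.npz",**v)
a,t=grab("scene"),grab("top");np.savez("pics/s6.npz",**a);np.savez("pics/t6.npz",**t)
s=r.state();print(s["time"],s["ee_pos"],wc(s["ee_pos"]*1000))
Q={}
for n,c in(("wrist",v),("scene",a),("top",t)):
    for b in blobs(c,BLUE,300)[:3]:
        q=rect(c,b,.040)
        if q[3]>150: print(n,q); Q[n]=c,b
def corners(b):
    q=cv2.approxPolyDP(cv2.convexHull(b),8,True)[:,0]; return q
for n in Q: print(n,corners(Q[n][1]).tolist())
c,b=Q["wrist"];m=np.zeros(c["z_map"].shape,np.uint8);cv2.drawContours(m,[b[:,None]],-1,1,-1);m=cv2.erode(m,np.ones((7,7)))
ys,xs=np.where((m>0)&(c["z_map"]>0));o,d=rays(c,np.c_[xs,ys]);P=o+d*c["z_map"][ys,xs][:,None]
k=np.linalg.lstsq(np.c_[P[:,:2]-P[:,:2].mean(0),np.ones(len(P))],P[:,2],rcond=None)[0];print("depth plane slope, z",k.round(4))
hsv=cv2.cvtColor(c["img"],cv2.COLOR_BGR2HSV)
cv2.imwrite("pics/w6.png",c["img"])
print("red left visible",[ (x.mean(0),len(x)) for x in blobs(c,RED1,20)])
plan((568,-363,330,138.4))
```

```text
7.3833 [0.54565229 0.05032595 0.29310324] [-78.61434263   4.12799057]
wrist [623.3  55.7  98.3 168.1   8.6]
scene [624.3  57.9 100.6 170.8   8.7]
wrist [[356, 65], [351, 149], [219, 149], [214, 65]]
scene [[299, 246], [346, 264], [336, 288], [288, 269]]
depth plane slope, z [ 0.0001 -0.0006  0.0392]
red left visible [(array([464.08396947, 318.80152672]), 131), (array([550.04255319, 215.65957447]), 47), (array([ 37.36363636, 333.68181818]), 22)]
dist 416mm row [-0.1327  1.3733 -0.1238] [-4.0000e-03  7.0000e-04 -2.1634e+00] deg 130
```

Emit:
move_arm(
  motion=[-0.1,1,-0.12,0,0,-1,-0.1,1,-0.12,0,0,-1,-0.1,1,-0.12,0,0,-1,-0.1,1,-0.12,0,0,-1,-0.1,1,-0.12,0,0,-1,-0.1,1,-0.12,0,0,-1,-0.1,1,-0.12,0,0,-1,-0.1,1,-0.12,0,0,-1,-0.1,1,-0.12,0,0,-1,-0.1,1,-0.12,0,0,-1],
)

```text
time: 8.22
ee_pos: [0.5611, -0.253, 0.3293]
tcp_rot: [0.826, 0.563, -0.0, -0.001]
wrist_force: [-0.8, -0.2, -0.8]
opening: 0.0853
finger_force: 0.0
```

Run:
```python
from h import *
plan((568,-363,300,138.4))
```

```text
dist 114mm row [-0.3331  0.1556  0.0971] [-0.0017 -0.0018 -1.1634] deg 70
```

Emit:
move_arm(
  motion=[-0.333,0.156,0.097,0,0,-1,-0.333,0.156,0.097,0,0,-1,-0.333,0.156,0.097,0,0,-1,-0.333,0.156,0.097,0,0,-1,-0.333,0.156,0.097,0,0,-1,-0.333,0.156,0.097,0,0,-1,-0.333,0.156,0.097,0,0,-1,-0.333,0.156,0.097,0,0,-1,-0.333,0.156,0.097,0,0,-1,-0.333,0.156,0.097,0,0,-1,-0.333,0.156,0.097,0,0,-1,-0.333,0.156,0.097,0,0,-1],
)

```text
time: 9.22
ee_pos: [0.5687, -0.3602, 0.3015]
tcp_rot: [0.435, 0.901, 0.0, -0.0]
wrist_force: [0.2, -1.2, -0.3]
opening: 0.0849
finger_force: 0.0
```

Run:
```python
from h import *
v=grab("wrist");np.savez("pics/w7.npz",**v);cv2.imwrite("pics/w7.png",v["img"])
t,a=dict(np.load("pics/top0.npz")),dict(np.load("pics/scene0.npz"))
s=r.state();print(s["time"],s["ee_pos"],s["tcp_rot"],s["joint_positions"].round(2))
B={}
for n,c in(("wrist",v),("scene",a),("top",t)):
    for b in blobs(c,GREEN,300):
        q=rect(c,b,.022)
        if 120<q[3]<170 and abs(q[0]-568)<60: print(n,q);B[n]=c,b
ctr={n:cv2.minAreaRect(b[1])[0] for n,b in B.items()}
for p,q in(("scene","top"),("wrist","scene")):
    if p in B and q in B: print("centre by two views",tri(B[p][0],[ctr[p]],B[q][0],[ctr[q]]).round(4))
plan((568,-363,80,138.4))
```

```text
9.2667 [ 0.56871625 -0.36036699  0.30158163] [ 4.34463463e-01  9.00689420e-01  1.16767128e-04 -2.34390497e-04] [-0.73  0.46  1.08  0.    1.61 -1.4 ]
wrist [ 565.9 -367.1   62.1  147.3   48.5]
scene [ 568.9 -364.5   63.6  147.6   48.2]
top [ 567.5 -362.4   60.7  145.6   48.6]
centre by two views [[ 0.5682 -0.3637  0.0209]]
centre by two views [[ 0.5646 -0.367   0.0149]]
dist 222mm row [-0.0058 -0.0073  0.7386] [ 0.     -0.0005 -0.165 ] deg 10
```

Emit:
move_arm(
  motion=[-0.009,-0.012,0.7,0,0,-0.165,-0.009,-0.012,0.7,0,0,-0.165,-0.009,-0.012,0.7,0,0,-0.165,-0.009,-0.012,0.7,0,0,-0.165,-0.009,-0.012,0.7,0,0,-0.165,-0.009,-0.012,0.7,0,0,-0.165,-0.009,-0.012,0.8,0,0,-0.165,-0.009,-0.012,0.88,0,0,-0.165,-0.009,-0.012,0.94,0,0,-0.165,-0.009,-0.012,0.98,0,0,-0.165,-0.009,-0.012,0.998,0,0,-0.165,-0.009,-0.012,0.998,0,0,-0.165,-0.009,-0.012,0.998,0,0,-0.165],
)

```text
time: 10.35
ee_pos: [0.5683, -0.366, 0.0039]
tcp_rot: [0.354, 0.935, -0.0, 0.001]
wrist_force: [-0.2, -0.5, 0.3]
opening: 0.0848
finger_force: 0.0
```

Run:
```python
from h import *
v=grab("wrist");np.savez("pics/w8.npz",**v);cv2.imwrite("pics/w8.png",v["img"])
s=r.state();print(s["time"],s["ee_pos"],s["tcp_rot"],s["wrist_force"])
for b in blobs(v,GREEN,300): print(rect(v,b,.022),b.min(0),b.max(0))
```

```text
10.4 [ 0.56847641 -0.36615957  0.00431263] [ 3.54398301e-01  9.35093471e-01 -5.18741431e-04  1.33214828e-03] [-0.05993845 -1.07615221  0.56071302]
[ 558.  -360.2   62.1  126.5   48.5] [199 114] [359 373]
```

View pics/w8.png

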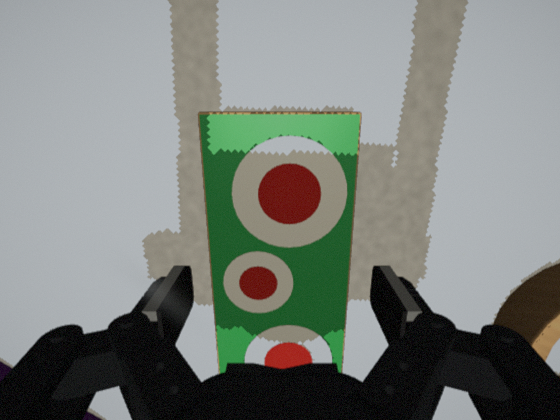

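The panel is straight between the fingers, with edges at columns 199–359 against a finger centre of 281. I'll close on it.

Emit:
move_arm(
  motion=[0,0,0.006,0,0,0,0,0,0.006,0,0,0,0,0,0.006,0,0,0,0,0,0.006,0,0,0,0,0,0.006,0,0,0,0,0,0.006,0,0,0,0,0,0.006,0,0,0],
  grip=50,
  grip_force=50,
)

```text
time: 10.98
ee_pos: [0.5682, -0.3658, 0.0021]
tcp_rot: [0.354, 0.935, -0.0, 0.001]
wrist_force: [-0.5, 0.7, 5.6]
opening: 0.0627
finger_force: 56.7
```

Emit:
move_arm(
  motion=[0,0,-0.02,0,0,0,0,0,-0.07,0,0,0,0,0,-0.14,0,0,0,0,0,-0.22,0,0,0,0,0,-0.3,0,0,0,0,0,-0.38,0,0,0,0.02,0.03,-0.46,0,0,0.03,0.05,0.08,-0.52,0,0,0.06,0.1,0.14,-0.56,0,0,0.1,0.14,0.21,-0.58,0,0,0.15,0.19,0.28,-0.6,0,0,0.2,0.23,0.35,-0.6,0,0,0.25,0.28,0.42,-0.6,0,0,0.3,0.33,0.49,-0.6,0,0,0.35,0.37,0.55,-0.6,0,0,0.4,0.4,0.59,-0.6,0,0,0.4,0.4,0.59,-0.6,0,0,0.4],
)

```text
time: 12.4
ee_pos: [0.5947, -0.1498, 0.1806]
tcp_rot: [0.539, 0.842, 0.0, -0.001]
wrist_force: [-0.7, -0.1, -1.9]
opening: 0.0623
finger_force: 55.9
```

Run:
```python
from h import *
for f in("w8",):
    v=dict(np.load(f"pics/{f}.npz"));b=max(blobs(v,GREEN,300),key=len)
    q=cv2.approxPolyDP(cv2.convexHull(b),6,True)[:,0];top=q[np.argsort(q[:,1])[:2]]
    f=onplane(v,top,.022)[:,:2].mean(0)*1000;d=np.array([np.cos(np.radians(138.5)),np.sin(np.radians(138.5))])
    print("front edge",top.tolist(),"centre ahead of TCP along tool x:",(f-[568.3,-366])@d-75)
v=grab("wrist");np.savez("pics/w9.npz",**v)
s=r.state();print(s["time"],s["ee_pos"],s["opening"],s["finger_force"],s["wrist_force"])
b=max(blobs(v,GREEN,300),key=len);print(cv2.approxPolyDP(cv2.convexHull(b),6,True)[:,0].tolist())
T=np.r_[cw(.8,.8),0]-1.5*np.array([-.15,.989,0]);print(T)
plan((T[0],T[1],160,98.6))
```

```text
front edge [[358, 114], [199, 115]] centre ahead of TCP along tool x: -0.36668154576287293
12.45 [ 0.59473912 -0.15177701  0.18061947] 0.0627911153003298 55.88359773159027 [ 0.41239108 -1.25228585 -1.86780111]
[[361, 115], [343, 373], [220, 373], [200, 116]]
[624.89637683  57.42713338   0.        ]
dist 212mm row [0.5913 0.383  0.0688] [-5.000e-04 -2.000e-04  2.688e-01] deg 16
```

Emit:
move_arm(
  motion=[0.03,0.02,0.01,0,0,0.02,0.08,0.05,0.01,0,0,0.05,0.14,0.09,0.02,0,0,0.08,0.2,0.13,0.03,0,0,0.12,0.27,0.175,0.04,0,0,0.16,0.34,0.22,0.05,0,0,0.2,0.41,0.265,0.06,0,0,0.23,0.48,0.31,0.068,0,0,0.25,0.54,0.35,0.068,0,0,0.269,0.575,0.372,0.068,0,0,0.269,0.591,0.383,0.068,0,0,0.269,0.591,0.383,0.068,0,0,0.269,0.591,0.383,0.068,0,0,0.269,0.591,0.383,0.068,0,0,0.269],
)

```text
time: 13.62
ee_pos: [0.626, 0.0542, 0.1603]
tcp_rot: [0.654, 0.756, -0.0, 0.0]
wrist_force: [-0.0, 0.3, -2.1]
opening: 0.0632
finger_force: 55.9
```

Run:
```python
from h import *
v=grab("wrist");np.savez("pics/w10.npz",**v);cv2.imwrite("pics/w10.png",v["img"])
s=r.state();print(s["time"],s["ee_pos"],s["tcp_rot"])
plan((624.9,57.4,60,98.6),(624.9,57.4,46,98.6),(624.9,57.4,43,98.6))
```

```text
13.6667 [0.62598213 0.05425115 0.16027609] [ 6.54134597e-01  7.56378120e-01 -1.80293466e-04  1.90470547e-04]
dist 100mm row [ 0.0111 -0.002   0.3342] [-0.      0.0005 -0.0051] deg 0
dist 114mm row [ 0.0111 -0.002   0.3809] [-0.      0.0005 -0.0051] deg 0
dist 117mm row [ 0.0111 -0.002   0.3909] [-0.      0.0005 -0.0051] deg 0
```

View pics/w10.png

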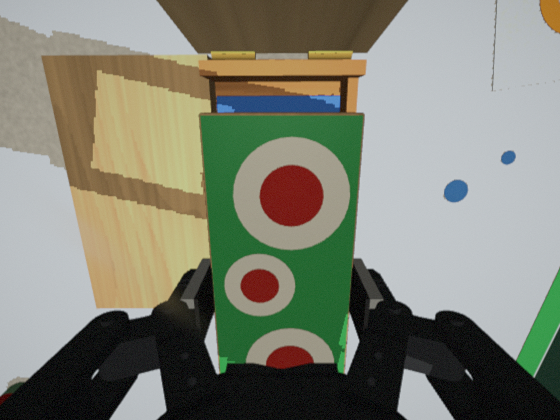

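The wrist view shows the green panel held square above the bay, with the hinge wall at the top (row 68) and the panel front edge at row 115. I'll descend.

Emit:
move_arm(
  motion=[0.011,-0.002,0.06,0,0,-0.005,0.011,-0.002,0.12,0,0,-0.005,0.011,-0.002,0.18,0,0,-0.005,0.011,-0.002,0.23,0,0,-0.005,0.011,-0.002,0.28,0,0,-0.005,0.011,-0.002,0.32,0,0,-0.005,0.011,-0.002,0.35,0,0,-0.005,0.011,-0.002,0.37,0,0,-0.005,0.011,-0.002,0.375,0,0,-0.005,0.011,-0.002,0.38,0,0,-0.005,0.011,-0.002,0.38,0,0,-0.005,0.011,-0.002,0.38,0,0,-0.005],
)

```text
time: 14.67
ee_pos: [0.6254, 0.0589, 0.047]
tcp_rot: [0.652, 0.758, 0.0, 0.001]
wrist_force: [0.4, 0.3, -1.6]
opening: 0.063
finger_force: 55.9
```

Run:
```python
from h import *
v=grab("wrist")
s=r.state();print(s["time"],s["ee_pos"],s["tcp_rot"],s["wrist_force"])
plan((624.9,57.4,46,98.6),(624.9,57.4,43,98.6),(624.9,57.4,42,98.6))
```

```text
14.7167 [0.62540892 0.05895811 0.04701734] [6.51678853e-01 7.58494649e-01 4.41716208e-04 5.87630486e-04] [ 1.05804569 -0.20194837 -1.44266219]
dist 2mm row [-0.0049 -0.0025  0.0034] [0.0014 0.0003 0.0011] deg 0
dist 4mm row [-0.0049 -0.0025  0.0134] [0.0014 0.0003 0.0011] deg 0
dist 5mm row [-0.0049 -0.0025  0.0167] [0.0014 0.0003 0.0011] deg 0
```

Emit:
move_arm(
  motion=[-0.004,-0.002,0.004,0,0,0,-0.004,-0.002,0.008,0,0,0,-0.004,-0.002,0.012,0,0,0,-0.004,-0.002,0.014,0,0,0,-0.004,-0.002,0.014,0,0,0,-0.004,-0.002,0.014,0,0,0],
)

```text
time: 15.22
ee_pos: [0.6244, 0.0577, 0.0419]
tcp_rot: [0.652, 0.758, -0.0, -0.0]
wrist_force: [0.5, -0.3, -1.5]
opening: 0.0632
finger_force: 55.9
```

Emit:
move_arm(
  motion=[0,0,0.002,0,0,0,0,0,0.003,0,0,0,0,0,0.003,0,0,0],
)

```text
time: 15.47
ee_pos: [0.6246, 0.0576, 0.0416]
tcp_rot: [0.652, 0.758, 0.0, 0.0]
wrist_force: [-1.2, -0.6, 3.7]
opening: 0.063
finger_force: 56.4
```

Contact felt (force went from −1.5 to +3.7 N). I'll open a little and lift.

Emit:
move_arm(
  motion=[0,0,0,0,0,0,0,0,0,0,0,0,0,0,0,0,0,0,0,0,0,0,0,0,0,0,0,0,0,0,0,0,-0.01,0,0,0,0,0,-0.03,0,0,0,0,0,-0.06,0,0,0,0,0,-0.12,0,0,0,0,0,-0.2,0,0,0,0,0,-0.32,0,0,0,0,0,-0.45,0,0,0,0,0,-0.58,0,0,0,0,0,-0.7,0,0,0,0,0,-0.85,0,0,0,0,0,-1,0,0,0,0,0,-1,0,0,0,0,0,-1,0,0,0],
  grip=74,
  grip_force=20,
)

```text
time: 16.97
ee_pos: [0.6258, 0.0576, 0.3469]
tcp_rot: [0.652, 0.758, 0.003, 0.004]
wrist_force: [-0.1, -0.3, 0.4]
opening: 0.0736
finger_force: 0.0
```

Run:
```python
from h import *
v=grab("wrist");v=grab("wrist");a=grab("scene");t=grab("top")
for n,c in(("w11",v),("s11",a),("t11",t)): np.savez(f"pics/{n}.npz",**c);cv2.imwrite(f"pics/{n}.png",c["img"])
s=r.state();print(s["time"],s["ee_pos"],s["joint_positions"].round(2))
for n,c in(("wrist",v),("scene",a),("top",t)):
    for nm,col,z in(("G",GREEN,.062),("B",BLUE,.04)):
      for b in blobs(c,col,200):
        q=rect(c,b,z)
        if np.hypot(q[0]-624,q[1]-58)<60: print(n,nm,q,wc(q[:2]).round(1))
# lid: yellow strip ends by two views
for n,c in(("scene",a),("top",t),("wrist",v)):
    for b in blobs(c,((20,120,60),(36,255,255)),20): 
        (cx,cy),wh,an=cv2.minAreaRect(b); print(n,"yel",round(cx),round(cy),np.round(wh),round(an))
```

```text
17.1667 [0.62349059 0.05769408 0.33890062] [-0.09  0.36  1.14 -0.    1.65 -0.24]
wrist G [624.1  57.4  62.  145.9   8.7] [ 0.  -0.6]
wrist B [623.1  55.5  98.7 167.4   8.5] [-1.3 -2.3]
scene G [633.   24.1  61.8  75.6   8.2] [  3.8 -34.9]
scene B [624.7  58.  100.5 171.1   8.6] [ 0.7 -0.1]
top B [629.4  27.3  99.2  99.3   8.1] [  0.7 -31.2]
scene yel 311 242 [34. 13.] 20
scene yel 372 242 [ 6. 35.] 24
scene yel 343 254 [24. 14.] 32
scene yel 166 105 [10.  7.] 90
scene yel 123 233 [ 8. 10.] 90
scene yel 202 296 [7. 9.] 90
scene yel 282 154 [6. 6.] 45
top yel 420 110 [ 9. 10.] 90
top yel 304 100 [7. 9.] 90
top yel 498 250 [6. 7.] 90
top yel 330 270 [7. 6.] 0
wrist yel 311 76 [20. 30.] 36
wrist yel 254 82 [ 5. 23.] 90
```

Run:
```python
from h import *
for n in("scene0","s11"):
    a=dict(np.load(f"pics/{n}.npz"));o,d=rays(a,[[372,242.5]])
    o2=wc(o*1000);d2=wc(o*1000+d[0]*1000)-o2
    t=(4-o2[0])/d2[0];y,z=o2[1]+t*d2[1],o[2]*1000+t*d[0,2]*1000
    Y,Z=112-y,z-65;print("strip y,z",y,z,"radius",np.hypot(Y,Z),"theta",np.arctan2(Z,Y)+np.arctan2(16,212)*1)
plan((*cw(4,300),330,98.6),(*cw(4,260),235,98.6))
```

```text
strip y,z 154.35151651325498 277.4323160053259 radius 216.61288012110256 theta 1.8429098898727516
strip y,z 154.35151651325498 277.4323160053259 radius 216.61288012110256 theta 1.8429098898727516
dist 300mm row [1.0007 0.0162 0.0305] [-0.0037 -0.0009  0.0008] deg 0
dist 280mm row [0.8671 0.0173 0.3471] [-0.0037 -0.0009  0.0008] deg 0
```

Emit:
move_arm(
  motion=[0,0,-0.1,0,0,0,0.1,0.016,-0.1,0,0,0,0.667,0.016,-0.1,0,0,0,0.667,0.016,-0.1,0,0,0,0.667,0.016,-0.1,0,0,0,0.667,0.016,-0.1,0,0,0,0.667,0.016,-0.1,0,0,0,0.667,0.016,-0.1,0,0,0,0.667,0.016,-0.1,0,0,0,0.667,0.016,0,0,0,0,0.667,0.016,0.1,0,0,0,0.667,0.016,0.2,0,0,0,0.667,0.016,0.28,0,0,0,0.667,0.016,0.313,0,0,0,0.667,0.016,0.313,0,0,0,0.667,0.016,0.313,0,0,0],
  grip=0,
)

```text
time: 18.5
ee_pos: [0.5996, 0.255, 0.2475]
tcp_rot: [0.652, 0.758, -0.0, -0.0]
wrist_force: [0.3, -0.9, 0.5]
opening: -0.0003
finger_force: 0.0
```

Run:
```python
from h import *
v=grab("wrist");s=r.state();p=wc(s["ee_pos"]*1000);print(s["time"],p,s["ee_pos"],s["opening"],s["wrist_force"],s["tcp_rot"])
for th in(1.57,1.4,1.2,1.0,.8,.6,.4,.25,.1,0):
    y,z=123-180*np.cos(th)+10*np.sin(th),65+180*np.sin(th)+10*np.cos(th)
    print(th,round(y),round(z),"row x,z",((y-p[1])/300).round(3),((1000*s["ee_pos"][2]-z)/300).round(3))
```

```text
18.55 [  5.94846803 198.77050785] [0.60015837 0.25542511 0.24876651] 0.00034472151593533795 [ 0.33388139 -1.08783638 -0.77182899] [6.52220210e-01 7.58028787e-01 8.25033149e-04 6.88492271e-04]
1.57 133 245 row x,z -0.22 0.013
1.4 102 244 row x,z -0.322 0.016
1.2 67 236 row x,z -0.439 0.041
1.0 34 222 row x,z -0.549 0.09
0.8 5 201 row x,z -0.647 0.159
0.6 -20 175 row x,z -0.729 0.246
0.4 -39 144 row x,z -0.792 0.348
0.25 -49 119 row x,z -0.826 0.432
0.1 -55 93 row x,z -0.846 0.519
0 -57 75 row x,z -0.853 0.579
```

Emit:
move_arm(
  motion=[-0.03,0,0.005,0,0,0,-0.06,0,0.01,0,0,0,-0.09,0,0.013,0,0,0,-0.115,0,0.013,0,0,0,-0.14,0,0.013,0,0,0,-0.165,0,0.013,0,0,0,-0.19,0,0.013,0,0,0,-0.22,0,0.013,0,0,0,-0.25,0,0.013,0,0,0,-0.285,0,0.014,0,0,0,-0.322,0,0.016,0,0,0,-0.355,0,0.022,0,0,0,-0.385,0,0.029,0,0,0,-0.412,0,0.035,0,0,0,-0.439,0,0.041,0,0,0,-0.467,0,0.053,0,0,0,-0.495,0,0.065,0,0,0,-0.522,0,0.077,0,0,0,-0.549,0,0.09,0,0,0],
)

```text
time: 20.13
ee_pos: [0.6238, 0.0927, 0.2196]
tcp_rot: [0.652, 0.758, -0.0, -0.0]
wrist_force: [1.2, 1.6, 0.4]
opening: -0.0002
finger_force: 0.9
```

Run:
```python
from h import *
a=grab("scene");cv2.imwrite("pics/s12.png",a["img"][150:350,200:480])
s=r.state();p=wc(s["ee_pos"]*1000);print(s["time"],p,s["ee_pos"][2],s["wrist_force"])
for th in(1.0,.9,.8,.7,.6,.5,.4,.3,.2,.1,0):
    y,z=123-180*np.cos(th)+10*np.sin(th),65+180*np.sin(th)+10*np.cos(th)
    print(th,((y-p[1])/300).round(3),((1000*s["ee_pos"][2]-z)/300).round(3))
```

```text
20.1833 [ 4.73126376 32.6954958 ] 0.218557541026883 [ 0.39524002 -0.48590197  0.3414492 ]
1.0 0.005 -0.011
0.9 -0.046 0.021
0.8 -0.093 0.058
0.7 -0.136 0.1
0.6 -0.175 0.146
0.5 -0.21 0.195
0.4 -0.239 0.248
0.3 -0.262 0.303
0.2 -0.28 0.36
0.1 -0.293 0.419
0 -0.299 0.479
```

View pics/s12.png

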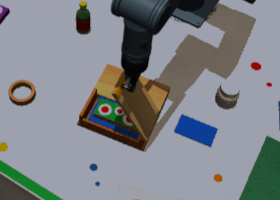

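The lid is tilted over with the fingertip on its outer face (crop, ~(128,88)), and the green panel lies in the bay at (112,110). I'll continue the arc.

Emit:
move_arm(
  motion=[-0.023,0,0.01,0,0,0,-0.046,0,0.021,0,0,0,-0.07,0,0.04,0,0,0,-0.093,0,0.058,0,0,0,-0.115,0,0.079,0,0,0,-0.136,0,0.1,0,0,0,-0.155,0,0.122,0,0,0,-0.175,0,0.146,0,0,0,-0.193,0,0.17,0,0,0,-0.21,0,0.195,0,0,0,-0.225,0,0.221,0,0,0,-0.239,0,0.248,0,0,0,-0.251,0,0.275,0,0,0,-0.262,0,0.303,0,0,0,-0.271,0,0.33,0,0,0,-0.28,0,0.36,0,0,0,-0.286,0,0.385,0,0,0,-0.29,0,0.405,0,0,0,-0.293,0,0.419,0,0,0,-0.293,0,0.419,0,0,0],
)

```text
time: 21.85
ee_pos: [0.6364, 0.0066, 0.0932]
tcp_rot: [0.652, 0.758, -0.0, -0.001]
wrist_force: [1.2, 0.2, -0.1]
opening: 0.0
finger_force: 0.0
```

Run:
```python
from h import *
v=grab("wrist");s=r.state();p=wc(s["ee_pos"]*1000);print(s["time"],p,s["ee_pos"][2],s["wrist_force"])
```

```text
21.9 [  4.80292874 -52.61115893] 0.09381729615978454 [0.73611254 0.66787702 0.06171383]
```

Emit:
move_arm(
  motion=[-0.001,0,0.008,0,0,0,-0.003,0,0.016,0,0,0,-0.004,0,0.024,0,0,0,-0.005,0,0.032,0,0,0,-0.006,0,0.039,0,0,0,-0.006,0,0.045,0,0,0,-0.006,0,0.05,0,0,0,-0.006,0,0.055,0,0,0,-0.006,0,0.059,0,0,0,-0.006,0,0.06,0,0,0,-0.006,0,0.06,0,0,0],
)

```text
time: 22.82
ee_pos: [0.6371, 0.0047, 0.0763]
tcp_rot: [0.652, 0.758, -0.0, -0.0]
wrist_force: [-0.2, -0.1, -1.0]
opening: -0.0002
finger_force: 0.0
```

Emit:
move_arm(
  motion=[0,0,0.002,0,0,0,0,0,0.004,0,0,0,0,0,0.005,0,0,0,0,0,0.005,0,0,0],
)

```text
time: 23.15
ee_pos: [0.6372, 0.0047, 0.0751]
tcp_rot: [0.652, 0.758, -0.0, -0.0]
wrist_force: [-1.3, -0.3, 1.1]
opening: 0.0002
finger_force: 1.0
```

Emit:
move_arm(
  motion=[0,0,0.002,0,0,0,0,0,0.004,0,0,0,0,0,0.004,0,0,0,0,0,0.004,0,0,0],
)

```text
time: 23.48
ee_pos: [0.6373, 0.0046, 0.075]
tcp_rot: [0.652, 0.758, -0.0, 0.0]
wrist_force: [-3.4, -1.2, 8.9]
opening: 0.0
finger_force: 4.2
```

The lid stopped at exactly 75.0 mm with 9 N on it, so it is shut. I'll lift and verify.

Emit:
move_arm(
  motion=[0,0,-0.01,0,0,0,0,0,-0.05,0,0,0,0,0,-0.15,0,0,0,-0.2,0,-0.3,0,0,0,-0.4,0,-0.6,0,0,0,-0.6,0,-0.8,0,0,0,-0.6,0,-0.8,0,0,0,-0.6,0,-0.8,0,0,0,-0.6,0,-0.8,0,0,0,-0.6,0,-0.8,0,0,0,-0.6,0,-0.8,0,0,0,-0.6,0,-0.8,0,0,0],
)

```text
time: 24.48
ee_pos: [0.6645, -0.1736, 0.3143]
tcp_rot: [0.652, 0.758, 0.0, 0.0]
wrist_force: [0.2, 0.7, -0.7]
opening: 0.0002
finger_force: 0.0
```

Run:
```python
from h import *
v=grab("wrist");a=grab("scene");t=grab("top")
s=r.state();print(s["time"],s["ee_pos"],s["wrist_force"])
pic=np.hstack([a["img"][120:360,150:480],t["img"][80:320,100:430]]);cv2.imwrite("pics/end.png",pic)
Y=((20,120,60),(36,255,255))
for n,c in(("s",a),("t",t),("w",v)):
    for b in blobs(c,Y,40):
        q=rect(c,b,.081)
        if q[3]>70: print(n,q,wc(q[:2]),b.mean(0))
for c in (t,a):
  for p in ([cw(4,0)[0]/1000,cw(4,0)[1]/1000,.075],[cw(4,80)[0]/1000,cw(4,80)[1]/1000,.075],[cw(4,-80)[0]/1000,cw(4,-80)[1]/1000,.075]):
    q=np.linalg.inv(c["pose"])@np.r_[p,1];K=c["intrinsics"];u,w=int(K[0,0]*q[0]/-q[2]+K[0,2]),int(K[1,1]*q[1]/q[2]+K[1,2])
    o,d=rays(c,[[u,w]]);print((u,w),"depth z",(o+d[0]*np.median(c["z_map"][w-1:w+2,u-1:u+2]))[2].round(4))
```

```text
24.6333 [ 0.66371839 -0.17144847  0.31177102] [0.94264159 0.64418314 0.49064272]
s [621.6  62.2 141.9 226.4   7.3] [-1.74496687  4.51166162] [308.64224138 262.05172414]
s [562.1  81.3  61.  183.6  -6.3] [-57.71984648  32.29426144] [337.17037037 250.17037037]
w [641.3 -44.9  19.  117.4 -81.4] [   1.71829855 -104.32999305] [276.2388664   56.14574899]
(225, 179) depth z 0.0772
(200, 183) depth z 0.076
(250, 175) depth z 0.0755
(317, 261) depth z 0.0748
(341, 270) depth z 0.0738
(294, 252) depth z 0.0758
```

View pics/end.png

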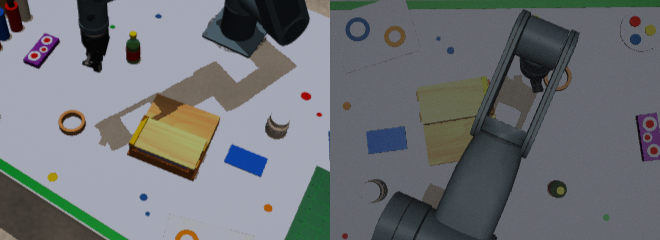

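The lid is level at 75 mm in both views, the strip is at case y ≈ −104 (expected −100), and the jar, bottle and tape are where they started.

```bash
python3 -c "
from station import workorder
print(workorder.hand_in())"
```

```text
the job is handed in; nothing more can be done
None
```

The job is handed in: the separator is flat on the red panel, the green panel is set on it within about 2 mm of centre, and the lid is fully shut, with the jar, bottle and tape roll untouched (about 25 s of the 72 s used).

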